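# Clamp the small chopping board with the knob under the shelf

### The job

Push the small wooden board straight in under the low shelf until it is fully home against the back panel, then turn the wing knob on the underside of the shelf clockwise (its wing swings from right to left as you face it) until its cam grips the board firmly against the side rail. Go by feel: push gently, stop turning as soon as the knob stiffens and the board is held firmly, do not force it further, then let go and leave the jars and the mug as they are.

Things in the scene. Friction and masses are not known exactly. Their poses are not given: they have to be found in the camera images.
- clamp: Board clamp fixed to the worktop: low pale-wood shelf on two legs with a full-height back panel. Origin on the worktop exactly below the knob's vertical axis; x points inward (to the back panel), y left, z up. Front face of the back panel at x +65 mm; inner faces of the legs at y -59 and +209 mm, legs start at x +1 mm.
- shelf_edge (a point): Middle of the shelf plate's front edge, at its underside (clamp x -14, y +75, z +90 mm). The plate spans clamp x -14 to +91, y -75 to +225, z 90 to 104 mm.
- rail_nominal (a point): Usual place (clamp x -15, y +172, z +15 mm) of the board-side face of the fixed side rail left of the board (160 x 18 x 30 mm, along x, clamp x -95 to +65). The true rail is set up to 2 mm left or right of it each time, so the knob angle that grips is unknown (about 0.2 to 0.9 rad) and must be felt.
- stop_face (a point): Point on the front face of the back panel, 12 mm above the worktop, behind the middle of the board's lane (clamp x +65, y +97 mm). The board is home when its far edge touches this face.
- knob: Black wing knob with cam under the shelf; stays where it is left. Origin on its vertical axis at worktop level; the wing points along the knob's own -x. Knob angle = turn of the knob clockwise seen from above against the clamp: 0 with the wing straight out to the front, positive with the wing to the left. Range -0.8 to 1.25 rad, starts open at -0.65 to -0.3.
- wing (a point): Point on the wing's centre line 68 mm from the knob's axis, 71.5 mm above the worktop; turns with the knob. The wing spans radius 13 to 88 mm, 12 mm thick (16 mm round end at radius 80), 58 to 85 mm high; push it sideways from above, in front of the shelf. Push needed here: 2 N free, 2 to 4 N shifting the board, then rising steeply: 6 to 10 N is a firm grip, over 12 N is forced.
- cam (a point): Centre of the round grey eccentric disc fixed to the knob, radius 18 mm, 4 to 21 mm above the worktop; this centre lies 9 mm off the axis towards the wing. Turning the knob clockwise presses its rim to the left against the board's right edge.
- board: Loose dark wooden board 160 (x) x 150 (y) x 24 mm, about 0.4 kg, with a 16 mm through hanging hole near its front left corner. Origin at the centre of its underside, x towards the back panel. It lies on the worktop between cam and rail, 30 to 60 mm short of home; sliding takes 2 to 6 N, 10 to 15 N is a firm push home.
- board_far (a point): Middle of the board's far edge (towards the back panel), 12 mm up.
- board_near (a point): Middle of the board's near edge (towards the robot), 12 mm up: push here.
- spice_jar: Spice jar with black cap, diameter 40, height 105 mm, standing on the shelf plate at its rear left; origin at the centre of its underside. Leave alone.
- sugar_jar: Clear jar with black lid, diameter 70, height 145 mm, on the worktop left of the clamp; origin at the centre of its underside. Leave alone.
- green_mug: Green mug 85 x 122 x 94 mm on the worktop right of the clamp; origin at its underside. Leave alone.
There are look-alikes about, which are no part of the job. There is more than one size of the board; the job needs the larger.

How it is judged:
By the outcome, as a careful person would: the job done as asked, in the order asked, and still so for the second after the job is handed in, with the robot touching nothing.
It also fails if it takes over 64 s, if anything falls off the work surface, if the arm or the gripper's body presses on something with over 40 N, if the wrist force passes 120 N, or if a joint passes its speed limit or range.

### The arm

A 6-joint arm with a two-finger parallel gripper is mounted at the origin on the work surface; the furniture and walls round the work are solid. World frame = base frame: x ahead of the robot, y to its left, z up, the work surface at z = 0. Lengths are in m, angles in rad, forces in N, time in s.
With the tool pointing down it reaches from about 0.325 to 0.75 m from the base axis. Payload 7.6 kg.
Tool frame: the origin (TCP) lies on the centre line of the jaws, within the pads' length; the fingertips stand robot.tip_extent ahead of it and the grasp point (between the pads) lies 3 mm ahead of it (robot.tip_extent is the distance from the TCP to the fingertips, in m); z points along the fingers, y is the line along which they close (so a half turn about z gives the same grasp; the last joint's range is limited). The gripper opens to 85 mm and grips with 20 to 120 N. Pads are 22 mm wide; open, the fingers measure 114 mm over their backs; the gripper's body (76 mm by 85 mm) begins 54 mm behind the grasp point. The pads swing forward as they close: fully open they stand 13 mm farther back than shut.
Start: joints at [1.082, 0.052, 1.401, -0, 1.689, -0.07], TCP at [0.213, 0.48, 0.253] pointing down, gripper open.
Joint ranges: [-2.9, 2.9], [-0.91, 2.17], [0.12, 2.37], [-1.06, 4.2], [0.26, 2.73], [-2.93, 2.93]. Speed limits (rad/s): [2.57, 2.57, 3.01, 3.14, 3.14, 3.14].

### API

Orientations are given as [roll, pitch, yaw] about the fixed x, y, z axes, in that order (R = Rz(yaw) Ry(pitch) Rx(roll)).
In Python, from station import robot gives the robot as it stands. The module is installed in compiled form; this text tells all that it offers.
- The arm moves only by the shell command python3 -m inch 'ROWS' [FORCE]. ROWS is a JSON object of lists of equal length, an entry for each row: "rotation": the turn, a rotation vector about the tool's x, y, z in degrees, a list of three; "dp": the shift along the tool's x, y, z in cm, a list of three; "grip": the closure, from 0 (fully open) to 1 (shut). In form: {"rotation": [[ax, ay, az], ...], "dp": [[x, y, z], ...], "grip": [grip, ...]}. A call has 1 to 10 rows; each row shifts and turns the commanded pose from where the row before left it, along the tool's axes as they then stand; what a row does not reach is not made up. A row lasts 1/8 s, in which the tool goes at most 62.5 mm and 10.7 degrees, less where a joint would pass 70% of its speed; a pose out of reach is approached as far as the arm can. A call is refused whole if a number of a shift passes 6.25 or a number of a turn 10.7, either way. A call with a gripper value outside its range is refused whole. The fingers move at their own pace and stop on an object; FORCE is the grip in N (left out, the last holds). Time passes only in rows, so rows that do not move let the fingers close. It gives the time, the measured TCP pose, the force, the opening and the grip force at its end, in the units of the state.
- robot.observe(): the state, without advancing time (a new reading comes with each control period).
- robot.get_image(name): name is "side" or "top"; returns a dict with "image" (480x640x3 uint8, blue, green, red), "range_z" (480x640 float32, m along the optical axis (not along the pixel's ray), 0 where there is no reading), "K" (3x3 intrinsics, pixels), "k1" (the pictures are not rectified: a ray, as slopes to the right and down, at radius r is drawn at 1 + k1 r^2 times it, then the intrinsics apply), "pose" (4x4, takes a point from camera to world coordinates). Camera axes: x right, y down, z forward; pixel columns grow to the right and rows downward; lengths in m; the calibration is good to about 2 mm. A picture is of the moment at which its call begins.
- robot.hand_in(): hands the job in; it is judged then, once.
The state is a dict: "t": time; "joint_positions": joint angles; "qd": joint speeds; "effort": joint torques, N m; "eef_pos": TCP position; "ee_rot": TCP orientation; "wrist_force": force on the tool from outside, world axes, zero at the start; "moment": the same for the moment, N m; "opening": finger opening in m; "grip_force": force on a finger pad.
Only numpy, scipy, OpenCV 4.12 (cv2) and the standard library are available. Lean on these libraries where they do the work, as an engineer would, in place of code of your own. Each camera call takes 0.05 s, during which the arm holds its last target. There are 200 camera calls.

## Working session

There is one attempt and no reset: what is moved stays moved. The work goes in short steps, Python scripts to look and compute and a shell command to move; the robot and the scene stay as the last step left them, time stands still between calls to the robot, and variables do not carry over. Pictures are saved under pics/ and viewed, at most 10 in all, crops included, and the job is handed in when it is done.

```bash
mkdir -p pics; cat > h.py <<'E'
import numpy as np, cv2
from station import robot
def grab(n):
    d=robot.get_image(n); np.savez(f'{n}.npz',**d); return d
def load(n): return dict(np.load(f'{n}.npz'))
def ray(d,u,v):
    K=d['K'];x=(u-K[0,2])/K[0,0];y=(v-K[1,2])/K[1,1]
    dist=np.array([float(d['k1']),0,0,0,0])
    p=cv2.undistortPoints(np.array([[[u,v]]],float),K,dist)[0,0]
    T=d['pose'];return T[:3,3],T[:3,:3]@np.array([p[0],p[1],1])
def onz(d,u,v,z):
    o,r=ray(d,u,v);return o+r*(z-o[2])/r[2]
def rng(d,u,v):
    o,r=ray(d,u,v);return o+r*d['range_z'][int(v),int(u)]
def proj(d,P):
    T=d['pose'];q=T[:3,:3].T@(np.array(P)-T[:3,3]);a=q[:2]/q[2];a=a*(1+float(d['k1'])*(a@a));K=d['K']
    return K[0,0]*a[0]+K[0,2],K[1,1]*a[1]+K[1,2]
E
python3 - <<'E'
from h import *
for n in('side','top'):
    d=grab(n);cv2.imwrite(f'pics/{n}0.png',d['image']);print(n,d['pose'].round(3).tolist(),d['k1'],d['K'][0])
s=robot.observe();print(s, robot.tip_extent)
E
```

```text
side [[-0.996, 0.07, -0.049, 0.631], [0.083, 0.65, -0.755, 0.638], [-0.021, -0.756, -0.654, 0.68], [0.0, 0.0, 0.0, 1.0]] -0.1055354249728273 [439.32541618   0.         314.35563927]
top [[0.001, -0.99, 0.144, 0.456], [-1.0, -0.001, 0.004, 0.003], [-0.004, -0.144, -0.99, 1.096], [0.0, 0.0, 0.0, 1.0]] 0.0212034895241811 [484.59900224   0.         326.04281449]
{'t': 0.1, 'joint_positions': array([ 1.08169490e+00,  5.27739852e-02,  1.40161103e+00, -2.32160416e-05,
        1.68857453e+00, -7.03120916e-02]), 'qd': array([-0.00027184, -0.00031698, -0.00326043,  0.00112837, -0.00225414,
       -0.00019327]), 'effort': array([ 1.06053241e-03, -3.82579565e+01, -3.60985816e+01, -8.68392999e-05,
        4.67903330e-03, -5.73402872e-05]), 'eef_pos': array([0.21337672, 0.47943326, 0.25256265]), 'ee_rot': array([-3.14022751e+00, -7.30284576e-05,  2.72280056e+00]), 'wrist_force': array([ 0.23737193, -1.01969667,  0.30369676]), 'moment': array([-0.01461632,  0.00302359, -0.04543314]), 'grip_force': 0.0, 'opening': 0.0849864697433572} 0.022
```

View pics/side0.png

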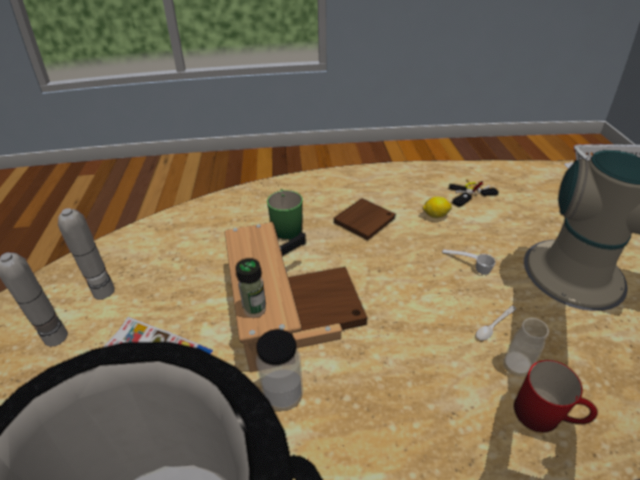

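View pics/top0.png

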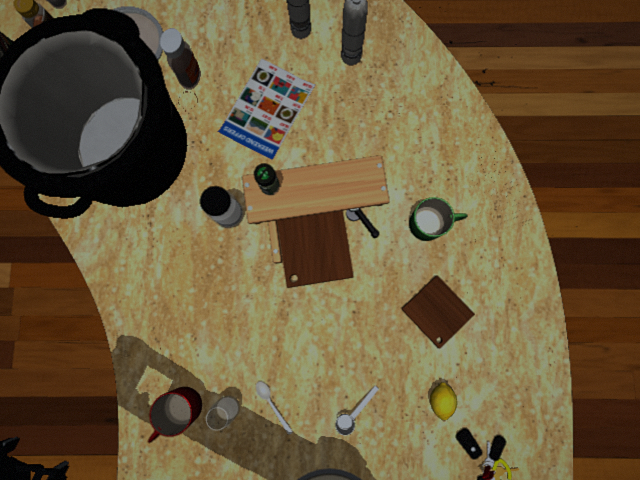

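Both views show the clamp shelf (top view about 318,190). Candidate boards in the top view are (315,250), the larger one, part under the shelf with its hole at (294,278) at the front left, and (437,311), the smaller loose one. The first fits: larger, in the lane, hole at front left. The wing runs from about (352,213) to (378,236).

```bash
cat > meas.py <<'E'
from h import *
def cloud(d):
    v,u=np.mgrid[0:480,0:640]; p=cv2.undistortPoints(np.stack([u,v],-1).reshape(-1,1,2).astype(float),d['K'],np.array([float(d['k1']),0,0,0,0]))[:,0]
    r=d['range_z'].reshape(-1,1); P=np.hstack([p*r,r])@d['pose'][:3,:3].T+d['pose'][:3,3]
    P[r[:,0]==0]=np.nan; return P.reshape(480,640,3)
def biggest(m):
    n,l,s,c=cv2.connectedComponentsWithStats(m.astype(np.uint8)); k=1+np.argmax(s[1:,4]); return (l==k).astype(np.uint8)
E
python3 - <<'E'
from meas import *
for n in('top','side'):
    d=load(n);P=cloud(d);hsv=cv2.cvtColor(d['image'],cv2.COLOR_BGR2HSV)
    x0,y0,x1,y1=(225,140,480,300) if n=='top' else (215,210,380,350)
    roi=np.zeros((480,640),bool);roi[y0:y1,x0:x1]=1
    z=P[...,2]
    sh=biggest(roi&(abs(z-.104)<.012)&(hsv[...,2]>90)&(hsv[...,1]>60))
    q=P[sh>0];print(n,'shelf n',len(q),'z',np.median(q[:,2]))
    r=cv2.minAreaRect(np.float32(q[:,:2]*1000));print(' rect3d',r)
    c=cv2.findContours(sh,0,1)[0][0];ap=cv2.approxPolyDP(c,4,True)[:,0]
    for u,v in ap: print('  ',u,v,onz(d,u,v,.104).round(4))
    bd=biggest(roi&(z>.008)&(z<.045)&(hsv[...,2]<100)&(hsv[...,0]<20)&(hsv[...,1]>80))
    q=P[bd>0];print(' board n',len(q),'z',np.median(q[:,2]))
    c=max(cv2.findContours(bd,0,1)[0],key=cv2.contourArea);ap=cv2.approxPolyDP(c,4,True)[:,0]
    for u,v in ap: print('  ',u,v,onz(d,u,v,.024).round(4))
    w=biggest(roi&(z>.06)&(z<.098)&(hsv[...,2]<60))
    q=P[w>0];print(' wing n',len(q),'z',np.percentile(q[:,2],[10,50,90]))
    v,u=np.nonzero(w);pts=np.array([onz(d,a,b,.085) for a,b in zip(u,v)])
    print('  ',cv2.minAreaRect(np.float32(pts[:,:2]*1000)),cv2.fitLine(np.float32(pts[:,:2]),2,0,.01,.01).ravel(),q.min(0),q.max(0))
    if n=='top': cv2.imwrite('pics/crop0.png',cv2.resize(d['image'][140:300,225:450],None,fx=3.5,fy=3.5,interpolation=2))
E
```

```text
top shelf n 6276 z 0.10371856216071079
 rect3d ((700.5640869140625, 30.4251708984375), (105.65389251708984, 302.3946228027344), 8.488161087036133)
   382 157 [ 0.7681 -0.1112  0.104 ]
   277 170 [0.7397 0.1106 0.104 ]
   283 179 [0.7202 0.0977 0.104 ]
   273 195 [0.6858 0.1182 0.104 ]
   263 193 [0.6901 0.1392 0.104 ]
   252 174 [0.731  0.1632 0.104 ]
   243 175 [0.7288 0.1821 0.104 ]
   247 221 [0.6305 0.1713 0.104 ]
   388 203 [ 0.6688 -0.1222  0.104 ]
 board n 4537 z 0.02387907060617822
   342 210 [ 0.6699 -0.0286  0.024 ]
   282 219 [0.6492 0.1063 0.024 ]
   277 225 [0.6355 0.1173 0.024 ]
   275 221 [0.6447 0.122  0.024 ]
   281 257 [0.5635 0.1073 0.024 ]
   275 262 [0.5524 0.1204 0.024 ]
   283 255 [0.568  0.1029 0.024 ]
   287 287 [0.4972 0.0931 0.024 ]
   352 276 [ 0.5215 -0.0501  0.024 ]
 wing n 209 z [0.07015154 0.08381552 0.08691084]
   ((631.5294189453125, -80.62054443359375), (71.98749542236328, 18.939178466796875), 35.00972366333008) [ 0.8111369   0.58485633  0.6299522  -0.07898036] [ 0.60178317 -0.10238014  0.06046058] [ 0.66270321 -0.05347562  0.09632633]
side shelf n 
[... 164 characters left out ...]

   224 232 [ 0.7741 -0.099   0.104 ]
   240 342 [0.7276 0.1927 0.104 ]
   281 323 [0.6599 0.1593 0.104 ]
   292 332 [0.6424 0.1802 0.104 ]
   301 328 [0.6271 0.1733 0.104 ]
 board n 3371 z 0.025695051761482346
   344 268 [ 0.5238 -0.0463  0.024 ]
   289 278 [ 0.6437 -0.0281  0.024 ]
   302 329 [0.6247 0.1113 0.024 ]
   333 322 [0.5646 0.1003 0.024 ]
   342 328 [0.5494 0.1166 0.024 ]
   366 323 [0.5023 0.1093 0.024 ]
 wing n 244 z [0.06923591 0.08029646 0.08618725]
   ((628.7886962890625, -67.08624267578125), (74.90020751953125, 29.565876007080078), 42.71767044067383) [ 0.70576406  0.7084469   0.6296682  -0.06849105] [ 0.605401   -0.10085245  0.06560793] [ 0.65588561 -0.05333377  0.08872279]
```

View pics/crop0.png

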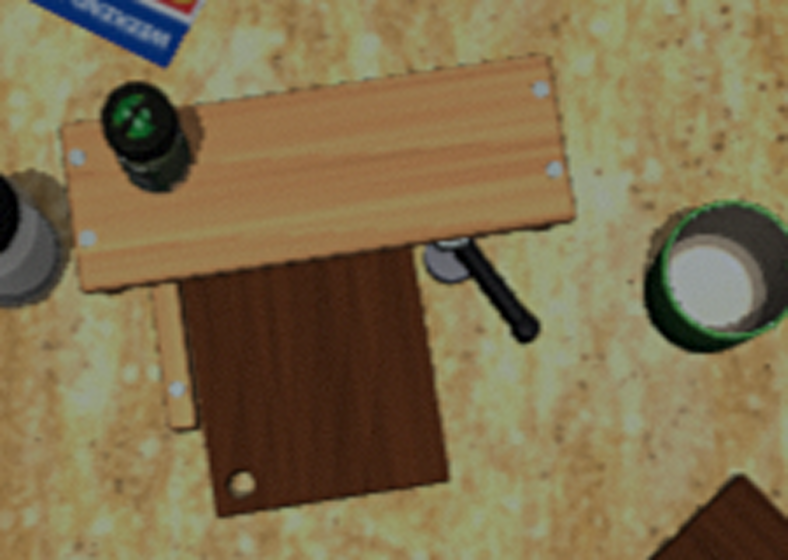

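The crop confirms it: the larger board, with its hole at front left, lies between the rail and the grey cam, and the wing points to the right. From the measurements the clamp origin is about (0.674, -0.049) with yaw 8.5°, the knob is at about -0.5 rad, and the board is about 56 mm short of home. First I turn the tool to the clamp axes, then travel while staying high.

```bash
python3 -m inch '{"rotation":[[0,0,-8.1],[0,0,-8.1],[0,0,-8.1],[0,0,-8.1],[0,0,0]],"dp":[[0,0,0],[0,0,0],[0,0,0],[0,0,0],[0,0,0]],"grip":[0,0,0,0,0]}' 20; python3 -m inch '{"rotation":[[0,0,0],[0,0,0],[0,0,0],[0,0,0],[0,0,0],[0,0,0],[0,0,0],[0,0,0],[0,0,0],[0,0,0]],"dp":[[-1.92,-4.95,0],[-1.92,-4.95,0],[-1.92,-4.95,0],[-1.92,-4.95,0],[-1.92,-4.95,0],[-1.92,-4.95,0],[-1.92,-4.95,0],[-1.92,-4.95,0],[-1.92,-4.95,0],[-1.92,-4.95,0]],"grip":[0,0,0,0,0,0,0,0,0,0]}'
```

```text
t: 0.72
eef_pos: [0.2134, 0.4795, 0.2529]
ee_rot: [-3.141, -0.0, -2.996]
wrist_force: [0.0, 0.2, 0.3]
opening: 0.0855
grip_force: 0.0
t: 1.98
eef_pos: [0.4763, 0.0163, 0.2533]
ee_rot: [3.141, 0.0, -2.999]
wrist_force: [0.9, 0.7, 0.5]
opening: 0.0854
grip_force: 0.0
```

```bash
python3 -m inch '{"rotation":[[0,0,0],[0,0,0],[0,0,0],[0,0,0],[0,0,0],[0,0,0]],"dp":[[0,0,6],[0,0,6],[0,0,6],[0,0,3],[0,0,1.2],[0,0,0]],"grip":[0,0,0,0,0,0]}'; python3 - <<'E'
from meas import *
a=[]
for n in('side','top'):
    d=grab(n);print(robot.tip_extent)
    c=(300,210,460,360) if n=='side' else (225,190,385,340)
    a.append(cv2.resize(d['image'][c[1]:c[3],c[0]:c[2]],(395,370),interpolation=2))
cv2.imwrite('pics/c1.png',np.hstack(a))
E
```

```text
t: 2.72
eef_pos: [0.4759, 0.0181, 0.0315]
ee_rot: [3.141, -0.0, -2.996]
wrist_force: [-0.3, 0.2, 0.8]
opening: 0.0854
grip_force: 0.0
0.022
0.022
```

View pics/c1.png

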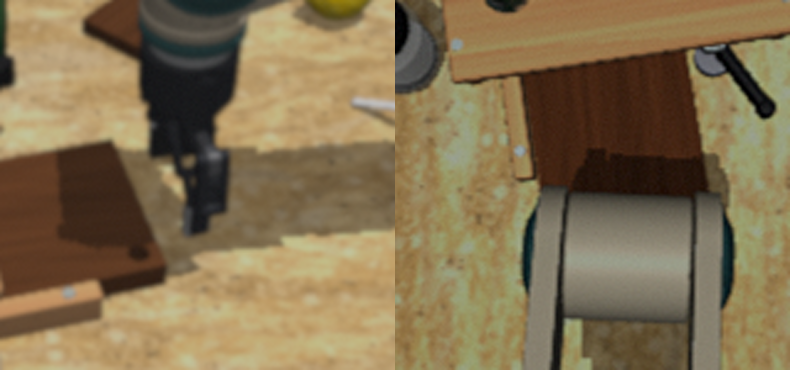

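The side crop shows the tip at crop (195,232), standing well clear of the near edge and square to it. In the top crop the gripper is centred on the lane. I lower 5 mm and approach.

```bash
python3 -m inch '{"rotation":[[0,0,0],[0,0,0],[0,0,0],[0,0,0]],"dp":[[0,0,0.5],[-0.6,0,0],[-0.6,0,0],[-0.3,0,0]],"grip":[0,0,0,0]}'; for i in 1; do python3 -m inch '{"rotation":[[0,0,0],[0,0,0],[0,0,0],[0,0,0]],"dp":[[-0.4,0,0],[-0.4,0,0],[-0.4,0,0],[-0.4,0,0]],"grip":[0,0,0,0]}'; done; python3 -c "
from h import *
d=load('side');
o,r=ray(d,379,304)
for y in(.05,.07):print((o+r*(y-o[1])/r[1]).round(3))"
```

```text
t: 3.32
eef_pos: [0.4913, 0.0203, 0.0265]
ee_rot: [3.142, 0.001, -2.995]
wrist_force: [-0.6, 0.2, 0.3]
opening: 0.0852
grip_force: 0.0
t: 3.82
eef_pos: [0.5064, 0.0226, 0.0261]
ee_rot: [3.141, -0.001, -2.995]
wrist_force: [-2.6, -0.5, -0.1]
opening: 0.0856
grip_force: 1.2
[0.464 0.05  0.008]
[0.47  0.07  0.031]
```

```bash
python3 -m inch '{"rotation":[[0,0,0],[0,0,0],[0,0,0],[0,0,0],[0,0,0]],"dp":[[-0.4,0,0],[-0.4,0,0],[-0.4,0,0],[-0.4,0,0],[-0.4,0,0]],"grip":[0,0,0,0,0]}';python3 -m inch '{"rotation":[[0,0,0],[0,0,0],[0,0,0],[0,0,0],[0,0,0]],"dp":[[-0.3,0,0],[-0.3,0,0],[-0.3,0,0],[-0.3,0,0],[0,0,0]],"grip":[0,0,0,0,0]}'
```

```text
t: 4.45
eef_pos: [0.5265, 0.0255, 0.0262]
ee_rot: [3.142, 0.0, -2.995]
wrist_force: [-1.2, 0.4, -0.7]
opening: 0.0854
grip_force: 0.8
t: 5.08
eef_pos: [0.5386, 0.0273, 0.0265]
ee_rot: [-3.142, 0.001, -2.995]
wrist_force: [0.5, -0.3, -0.4]
opening: 0.0852
grip_force: 0.0
```

```bash
python3 - <<'E'
from meas import *
a=[]
for n in('side','top'):
    d=grab(n)
    c=(220,210,420,380) if n=='side' else (225,180,425,350)
    a.append(cv2.resize(d['image'][c[1]:c[3],c[0]:c[2]],(395,336),interpolation=2))
cv2.imwrite('pics/c2.png',np.hstack(a))
E
```

```text
(no output)
```

View pics/c2.png

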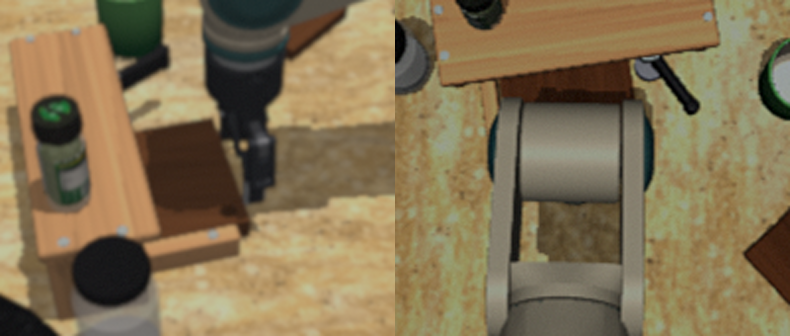

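The board is moving with the fingers: near edge at side crop (245,195), running parallel to the rail (end at about 240,250), roughly 15 mm to go. I continue gently.

```bash
python3 -m inch '{"rotation":[[0,0,0],[0,0,0],[0,0,0],[0,0,0]],"dp":[[-0.2,0,0],[-0.2,0,0],[-0.2,0,0],[-0.2,0,0]],"grip":[0,0,0,0]}';python3 -m inch '{"rotation":[[0,0,0],[0,0,0],[0,0,0]],"dp":[[-0.1,0,0],[-0.1,0,0],[-0.1,0,0]],"grip":[0,0,0]}';python3 -m inch '{"rotation":[[0,0,0],[0,0,0]],"dp":[[-0.1,0,0],[-0.1,0,0]],"grip":[0,0]}'
```

```text
t: 5.68
eef_pos: [0.5461, 0.0284, 0.0263]
ee_rot: [3.141, -0.0, -2.995]
wrist_force: [-3.1, -0.3, 3.1]
opening: 0.0857
grip_force: 1.6
t: 6.05
eef_pos: [0.549, 0.0289, 0.0263]
ee_rot: [3.141, 0.0, -2.995]
wrist_force: [-3.5, 0.2, 3.0]
opening: 0.0852
grip_force: 1.6
t: 6.3
eef_pos: [0.551, 0.0292, 0.0263]
ee_rot: [3.141, 0.0, -2.995]
wrist_force: [-4.5, -0.0, 2.5]
opening: 0.0856
grip_force: 1.6
```

```bash
python3 -m inch '{"rotation":[[0,0,0],[0,0,0]],"dp":[[-0.1,0,0],[-0.1,0,0]],"grip":[0,0]}';python3 -m inch '{"rotation":[[0,0,0]],"dp":[[-0.1,0,0]],"grip":[0]}';python3 -m inch '{"rotation":[[0,0,0]],"dp":[[-0.1,0,0]],"grip":[0]}'
```

```text
t: 6.55
eef_pos: [0.553, 0.0294, 0.0263]
ee_rot: [3.142, 0.0, -2.995]
wrist_force: [-2.3, 0.1, 2.2]
opening: 0.0857
grip_force: 1.6
t: 6.68
eef_pos: [0.554, 0.0296, 0.0263]
ee_rot: [3.142, 0.0, -2.995]
wrist_force: [-2.6, -0.1, 1.9]
opening: 0.0855
grip_force: 1.5
t: 6.8
eef_pos: [0.5547, 0.0297, 0.0262]
ee_rot: [3.142, -0.001, -2.995]
wrist_force: [-6.4, -0.7, 5.3]
opening: 0.0856
grip_force: 3.6
```

```bash
python3 -m inch '{"rotation":[[0,0,0],[0,0,0]],"dp":[[-0.05,0,0],[0,0,0]],"grip":[0,0]}';python3 -m inch '{"rotation":[[0,0,0],[0,0,0]],"dp":[[-0.03,0,0],[0,0,0]],"grip":[0,0]}'
```

```text
t: 7.05
eef_pos: [0.5547, 0.0297, 0.0262]
ee_rot: [3.141, -0.002, -2.995]
wrist_force: [-8.0, -0.8, 5.3]
opening: 0.0853
grip_force: 3.8
t: 7.3
eef_pos: [0.5548, 0.0297, 0.0262]
ee_rot: [3.141, -0.003, -2.995]
wrist_force: [-8.7, -1.6, 6.6]
opening: 0.0856
grip_force: 4.6
```

```bash
python3 -m inch '{"rotation":[[0,0,0],[0,0,0]],"dp":[[-0.08,0,0],[0,0,0]],"grip":[0,0]}';python3 -m inch '{"rotation":[[0,0,0],[0,0,0]],"dp":[[-0.06,0,0],[0,0,0]],"grip":[0,0]}'
```

```text
t: 7.55
eef_pos: [0.5549, 0.0297, 0.0262]
ee_rot: [3.141, -0.005, -2.995]
wrist_force: [-13.0, -2.5, 9.9]
opening: 0.0852
grip_force: 6.8
t: 7.8
eef_pos: [0.555, 0.0297, 0.0261]
ee_rot: [3.141, -0.006, -2.995]
wrist_force: [-17.2, -2.9, 11.9]
opening: 0.0852
grip_force: 8.5
```

The board stopped dead at the computed home spot and the force climbed to about 17 N, so it is home. I back off, rise and shut the fingers, and recheck the wing and mug numerically.

```bash
python3 -m inch '{"rotation":[[0,0,0],[0,0,0],[0,0,0],[0,0,0],[0,0,0],[0,0,0],[0,0,0]],"dp":[[1,0,0],[2,0,0],[0,0,-5],[0,0,-5],[0,0,-4.4],[0,0,0],[0,0,0]],"grip":[0,0,0,1,1,1,1]}'; python3 - <<'E'
from meas import *
O=np.array([.6737,-.0487]);a=np.radians(8.5);R=np.array([[np.cos(a),-np.sin(a)],[np.sin(a),np.cos(a)]])
cl=lambda p:((np.asarray(p)[...,:2]-O)@R*1000).round(1)
print(robot.observe()['eef_pos'],cl(robot.observe()['eef_pos']))
for n in('top','side'):
    d=grab(n);P=cloud(d);C=(P[...,:2]-O)@R*1000;z=P[...,2];hsv=cv2.cvtColor(d['image'],cv2.COLOR_BGR2HSV)
    g=(hsv[...,0]>45)&(hsv[...,0]<90)&(hsv[...,1]>90)&(z>.07)&(z<.11)&(C[...,1]<-90)&(C[...,1]>-260)
    q=C[g];print(n,'mug',g.sum(),np.percentile(q,[1,99],axis=0).round(),)
    w=(z>.06)&(z<.095)&(hsv[...,2]<60)&(C[...,0]>-100)&(C[...,0]<-10)&(C[...,1]>-90)&(C[...,1]<0)
    v,u=np.nonzero(biggest(w));p=cl([onz(d,i,j,.082) for i,j in zip(u,v)])
    f=cv2.fitLine(np.float32(p),2,0,.01,.01).ravel();print(' wing',len(p),f.round(3),'far tip',p[np.argmax(np.hypot(*p.T))],'ang of mean',np.arctan2(p[:,1].mean(),-p[:,0].mean()))
d=load('top');P=cloud(d);hsv=cv2.cvtColor(d['image'],cv2.COLOR_BGR2HSV);C=(P[...,:2]-O)@R*1000;z=P[...,2]
b=(z>.01)&(z<.035)&(hsv[...,2]<100)&(hsv[...,0]<20)&(hsv[...,1]>80)&(C[...,0]>-180)&(C[...,0]<0)&(C[...,1]>0)&(C[...,1]<180)
print('board',cv2.minAreaRect(np.float32(C[biggest(b)>0])))
E
```

```text
t: 8.68
eef_pos: [0.5272, 0.0257, 0.1694]
ee_rot: [3.141, -0.0, -2.995]
wrist_force: [0.7, -0.2, -0.7]
opening: 0.0123
grip_force: 0.0
[0.5271683  0.02571454 0.16937666] [-133.9   95.3]
top mug 283 [[ -98. -235.]
 [ -15. -123.]]
 wing 203 [  0.883   0.47  -47.516 -23.841] far tip [-80.  -38.4] ang of mean -0.46504414617032785
side mug 282 [[ -89. -148.]
 [ -16. -118.]]
 wing 240 [  0.797   0.604 -47.3   -16.619] far tip [-72.3 -45.8] ang of mean -0.3378856055044055
board ((-6.4896240234375, 84.08219146728516), (140.6049346923828, 53.80794143676758), 70.89733123779297)
```

```bash
python3 -m inch '{"rotation":[[0,0,0],[0,0,0],[0,0,0],[0,0,0],[0,0,-9.5],[0,0,-9.5],[0,0,-9.5],[0,0,0]],"dp":[[-2.2,-4,0],[-2.2,-4,0],[-2.2,-4,0],[-2.3,-3.9,0],[0,0,0],[0,0,0],[0,0,0],[0,0,0]],"grip":[1,1,1,1,1,1,1,1]}'; python3 -m inch '{"rotation":[[0,0,0],[0,0,0],[0,0,0]],"dp":[[0,0,4],[0,0,0],[0,0,0]],"grip":[1,1,1]}'; python3 - <<'E'
from meas import *
a=[]
for n in('side','top'):
    d=grab(n)
    c=(220,180,380,330) if n=='side' else (310,150,470,300)
    a.append(cv2.resize(d['image'][c[1]:c[3],c[0]:c[2]],(395,370),interpolation=2))
cv2.imwrite('pics/c3.png',np.hstack(a))
E
```

```text
t: 9.78
eef_pos: [0.6383, -0.1185, 0.1686]
ee_rot: [3.14, -0.001, -2.499]
wrist_force: [0.9, 0.6, 0.4]
opening: 0.0001
grip_force: 0.0
t: 10.15
eef_pos: [0.6389, -0.1186, 0.1311]
ee_rot: [-3.141, 0.0, -2.499]
wrist_force: [0.1, 0.6, 0.8]
opening: 0.0
grip_force: 0.0
```

View pics/c3.png

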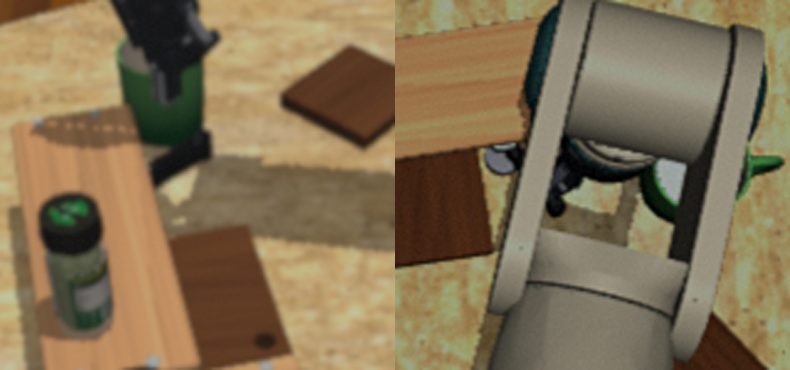

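The side crop shows the shut fingertips at (170,95), on the right of the wing (185,150) and clear of the mug; the top view agrees. I descend slowly.

```bash
python3 -c "
from h import *
d=load('side');o,r=ray(d,289,219);print((o+r*(-.115-o[1])/r[1]).round(3))"; python3 -m inch '{"rotation":[[0,0,0],[0,0,0],[0,0,0],[0,0,0]],"dp":[[0,0,1.5],[0,0,1.5],[0,0,1.3],[0,0,0]],"grip":[1,1,1,1]}'
```

```text
[ 0.635 -0.115  0.114]
t: 10.75
eef_pos: [0.6378, -0.1184, 0.0851]
ee_rot: [3.139, -0.002, -2.498]
wrist_force: [-0.3, -0.1, -0.3]
opening: -0.0001
grip_force: 0.0
```

Now I move sideways towards the wing until contact.

```bash
python3 -m inch '{"rotation":[[0,0,0],[0,0,0],[0,0,0]],"dp":[[0,0.4,0],[0,0.3,0],[0,0.2,0]],"grip":[1,1,1]}';python3 -m inch '{"rotation":[[0,0,0],[0,0,0]],"dp":[[0,0.2,0],[0,0.2,0]],"grip":[1,1]}';python3 -m inch '{"rotation":[[0,0,0],[0,0,0]],"dp":[[0,0.2,0],[0,0.2,0]],"grip":[1,1]}'
```

```text
t: 11.12
eef_pos: [0.6334, -0.1112, 0.0879]
ee_rot: [-3.141, 0.001, -2.497]
wrist_force: [0.3, 0.5, -0.3]
opening: -0.0001
grip_force: 0.0
t: 11.38
eef_pos: [0.6308, -0.1081, 0.0874]
ee_rot: [-3.142, 0.0, -2.497]
wrist_force: [1.5, 0.3, 0.3]
opening: -0.0003
grip_force: 0.0
t: 11.62
eef_pos: [0.6285, -0.1052, 0.0874]
ee_rot: [-3.141, 0.0, -2.498]
wrist_force: [0.3, -1.7, -0.5]
opening: 0.0001
grip_force: 0.7
```

```bash
cat > st.py <<'E'
from h import *
from scipy.spatial.transform import Rotation as Ro
o=robot.observe();O=np.array([.6737,-.0487])
t=Ro.from_euler('xyz',o['ee_rot']).as_matrix();e=o['eef_pos'][:2]-O
yaw=np.arctan2(t[1,0],t[0,0]);phi=np.arctan2(np.sin(np.radians(188.5)-yaw),np.cos(np.radians(188.5)-yaw))
F=o['wrist_force'];f=-F@t[:,1];print('toolphi %.3f r %.1f o %.1f push %.1f alongx %.1f z %.1f  moment'%(phi,e@t[:2,0]*1e3,e@t[:2,1]*1e3,f,-F@t[:,0],F[2]),o['moment'].round(2))
E
python3 st.py; python3 -m inch '{"rotation":[[0,0,4],[0,0,4],[0,0,4],[0,0,4],[0,0,4]],"dp":[[0.13,0.49,0],[0.13,0.49,0],[0.13,0.49,0],[0.13,0.49,0],[0.13,0.49,0]],"grip":[1,1,1,1,1]}';python3 st.py
```

```text
toolphi -0.496 r 70.1 o -18.1 push 1.5 alongx -0.8 z -0.5  moment [-0.28 -0.08  0.06]
t: 12.25
eef_pos: [0.6113, -0.0867, 0.0875]
ee_rot: [-3.141, 0.001, -2.849]
wrist_force: [2.0, -0.8, -0.7]
opening: 0.0003
grip_force: 1.0
toolphi -0.144 r 70.7 o -18.4 push 1.3 alongx 1.7 z -0.7  moment [-0.15 -0.36  0.02]
```

```bash
python3 -m inch '{"rotation":[[0,0,2],[0,0,2],[0,0,2],[0,0,2]],"dp":[[0.06,0.25,0],[0.06,0.25,0],[0.06,0.25,0],[0.06,0.25,0]],"grip":[1,1,1,1]}' >/dev/null;python3 st.py;python3 -m inch '{"rotation":[[0,0,2],[0,0,2]],"dp":[[0.06,0.25,0],[0.06,0.25,0]],"grip":[1,1]}'>/dev/null;python3 st.py;python3 -m inch '{"rotation":[[0,0,2]],"dp":[[0.06,0.25,0]],"grip":[1]}'>/dev/null;python3 st.py
```

```text
toolphi -0.006 r 70.7 o -18.4 push 2.0 alongx 1.8 z -1.2  moment [-0.2  -0.33 -0.04]
toolphi 0.064 r 70.7 o -18.5 push 1.7 alongx 2.1 z -0.3  moment [-0.3  -0.27 -0.  ]
toolphi 0.099 r 70.8 o -18.5 push 1.1 alongx 2.7 z 0.1  moment [-0.3  -0.3   0.02]
```

```bash
python3 -m inch '{"rotation":[[0,0,1.5]],"dp":[[0.03,0.19,0]],"grip":[1]}' >/dev/null;python3 st.py;python3 -m inch '{"rotation":[[0,0,1.5]],"dp":[[0.03,0.19,0]],"grip":[1]}' >/dev/null;python3 st.py;python3 -m inch '{"rotation":[[0,0,1.5]],"dp":[[0.03,0.19,0]],"grip":[1]}' >/dev/null;python3 st.py;python3 -m inch '{"rotation":[[0,0,1.5]],"dp":[[0.03,0.19,0]],"grip":[1]}' >/dev/null;python3 st.py
```

```text
toolphi 0.125 r 70.7 o -18.3 push 1.7 alongx 1.2 z -0.6  moment [-0.33 -0.22  0.01]
toolphi 0.151 r 70.7 o -18.4 push 2.1 alongx 1.2 z 0.1  moment [-0.36 -0.16 -0.02]
toolphi 0.178 r 70.6 o -18.2 push 2.8 alongx 0.3 z 0.9  moment [-0.33 -0.09  0.02]
toolphi 0.204 r 70.6 o -18.1 push 2.0 alongx -0.7 z 0.7  moment [-0.35  0.01 -0.01]
```

```bash
python3 -m inch '{"rotation":[[0,0,1.5]],"dp":[[0.05,0.18,0]],"grip":[1]}' >/dev/null;python3 st.py;python3 -m inch '{"rotation":[[0,0,1.5]],"dp":[[0.05,0.18,0]],"grip":[1]}' >/dev/null;python3 st.py;python3 -m inch '{"rotation":[[0,0,1.5]],"dp":[[0.05,0.18,0]],"grip":[1]}' >/dev/null;python3 st.py
```

```text
toolphi 0.230 r 70.6 o -18.1 push 2.5 alongx 0.6 z 2.2  moment [-0.38  0.   -0.  ]
toolphi 0.256 r 70.6 o -18.1 push 3.1 alongx 0.4 z 0.1  moment [-0.33 -0.    0.02]
toolphi 0.283 r 70.6 o -18.2 push 2.1 alongx -0.1 z 1.4  moment [-0.33  0.01 -0.02]
```

```bash
python3 -m inch '{"rotation":[[0,0,1.5]],"dp":[[0.05,0.18,0]],"grip":[1]}' >/dev/null;python3 st.py;python3 -m inch '{"rotation":[[0,0,1.5]],"dp":[[0.05,0.18,0]],"grip":[1]}' >/dev/null;python3 st.py
```

```text
toolphi 0.309 r 70.7 o -18.2 push 2.3 alongx 0.5 z 1.5  moment [-0.39 -0.    0.06]
toolphi 0.335 r 70.7 o -18.3 push 1.9 alongx 0.8 z 0.3  moment [-0.34 -0.05 -0.  ]
```

```bash
python3 -m inch '{"rotation":[[0,0,1.5]],"dp":[[0.05,0.18,0]],"grip":[1]}' >/dev/null;python3 st.py;python3 -m inch '{"rotation":[[0,0,1.5]],"dp":[[0.05,0.18,0]],"grip":[1]}' >/dev/null;python3 st.py
```

```text
toolphi 0.361 r 70.7 o -18.3 push 2.6 alongx 0.8 z 1.1  moment [-0.39 -0.05 -0.02]
toolphi 0.387 r 70.7 o -18.4 push 2.3 alongx 1.2 z 1.2  moment [-0.43 -0.08  0.02]
```

```bash
python3 -m inch '{"rotation":[[0,0,1.5]],"dp":[[0.05,0.18,0]],"grip":[1]}' >/dev/null;python3 st.py;python3 -m inch '{"rotation":[[0,0,1.5]],"dp":[[0.05,0.18,0]],"grip":[1]}' >/dev/null;python3 st.py
```

```text
toolphi 0.414 r 70.8 o -18.5 push 2.9 alongx 1.0 z 1.5  moment [-0.42 -0.2  -0.02]
toolphi 0.440 r 70.8 o -18.5 push 1.7 alongx 2.7 z 0.6  moment [-0.37 -0.13 -0.03]
```

```bash
python3 -m inch '{"rotation":[[0,0,1.5]],"dp":[[0.05,0.18,0]],"grip":[1]}' >/dev/null;python3 st.py
```

```text
toolphi 0.466 r 70.8 o -18.6 push 2.1 alongx 2.6 z 1.0  moment [-0.45 -0.2  -0.01]
```

```bash
python3 -m inch '{"rotation":[[0,0,1.5]],"dp":[[0.03,0.19,0]],"grip":[1]}' >/dev/null;python3 st.py;python3 -m inch '{"rotation":[[0,0,1.5]],"dp":[[0.03,0.19,0]],"grip":[1]}' >/dev/null;python3 st.py
```

```text
toolphi 0.492 r 70.8 o -18.6 push 2.8 alongx 2.0 z 0.9  moment [-0.4  -0.06 -0.01]
toolphi 0.518 r 70.7 o -18.5 push 3.7 alongx 0.4 z 1.8  moment [-0.37  0.07 -0.04]
```

```bash
python3 -m inch '{"rotation":[[0,0,1.5]],"dp":[[0.03,0.19,0]],"grip":[1]}' >/dev/null;python3 st.py
```

```text
toolphi 0.544 r 70.6 o -18.4 push 1.9 alongx 1.1 z 1.8  moment [-0.34  0.12  0.02]
```

```bash
python3 -m inch '{"rotation":[[0,0,1.5]],"dp":[[0.03,0.19,0]],"grip":[1]}' >/dev/null;python3 st.py
```

```text
toolphi 0.571 r 70.5 o -18.4 push 1.8 alongx -0.3 z 2.8  moment [-0.37  0.23  0.02]
```

```bash
python3 -m inch '{"rotation":[[0,0,1.5]],"dp":[[0.05,0.18,0]],"grip":[1]}' >/dev/null;python3 st.py
```

```text
toolphi 0.597 r 70.5 o -18.8 push 5.2 alongx -0.5 z 2.0  moment [-0.75  0.35  0.11]
```

```bash
python3 -m inch '{"rotation":[[0,0,1.5]],"dp":[[0.05,0.19,0]],"grip":[1]}' >/dev/null;python3 st.py
```

```text
toolphi 0.623 r 70.4 o -19.4 push 8.8 alongx 0.3 z 3.3  moment [-1.13  0.61  0.04]
```

```bash
python3 -m inch '{"rotation":[[0,0,1.5]],"dp":[[0.05,0.19,0]],"grip":[1]}' >/dev/null;python3 st.py
```

```text
toolphi 0.650 r 70.4 o -20.1 push 11.2 alongx -0.2 z 4.2  moment [-1.48  0.9   0.09]
```

```bash
python3 -m inch '{"rotation":[[0,0,1]],"dp":[[0.03,0.12,0]],"grip":[1]}' >/dev/null;python3 st.py
```

```text
toolphi 0.668 r 70.3 o -20.6 push 13.9 alongx 0.2 z 3.2  moment [-1.6   1.03  0.04]
```

My queued calls overran the stiffening. The readings went 5 → 9 → 11 → 14 N, so the last two steps were firmer than wanted. I stop and release the push now.

```bash
python3 -m inch '{"rotation":[[0,0,0],[0,0,0]],"dp":[[0,-0.3,0],[0,0,0]],"grip":[1,1]}' >/dev/null;python3 st.py; python3 -m inch '{"rotation":[[0,0,0],[0,0,0]],"dp":[[0,-0.7,0],[0,0,0]],"grip":[1,1]}' >/dev/null;python3 st.py
```

```text
toolphi 0.666 r 70.4 o -21.6 push 2.9 alongx 0.9 z 0.4  moment [-0.59  0.15  0.03]
toolphi 0.665 r 70.7 o -28.4 push 0.4 alongx 0.9 z 0.2  moment [-0.01 -0.05 -0.01]
```

The push is released, with the wing at about 0.62 rad. The peak was slightly over the wanted 6–10 N, so I'll ease the wing back a hair from its other side and then re-snug it to about 8 N, one step at a time.

```bash
python3 -m inch '{"rotation":[[0,0,0],[0,0,0],[0,0,0],[0,0,0],[0,0,0]],"dp":[[0,0,-5],[0,2.5,0],[0,2.5,0],[0,0,0],[0,0,0]],"grip":[1,1,1,1,1]}' >/dev/null;python3 st.py; python3 -m inch '{"rotation":[[0,0,0],[0,0,0],[0,0,0],[0,0,0]],"dp":[[0,0,2],[0,0,2],[0,0,1],[0,0,0]],"grip":[1,1,1,1]}';python3 st.py
```

```text
toolphi 0.665 r 70.6 o 21.3 push 0.2 alongx 0.3 z 0.3  moment [-0.02 -0.02  0.02]
t: 17.5
eef_pos: [0.6224, 0.0048, 0.0857]
ee_rot: [-3.14, -0.002, 2.625]
wrist_force: [-0.7, -0.6, -0.2]
opening: 0.0002
grip_force: 0.0
toolphi 0.665 r 71.0 o 21.2 push 0.9 alongx -0.4 z -0.2  moment [0.02 0.   0.06]
```

```bash
python3 -m inch '{"rotation":[[0,0,0],[0,0,0]],"dp":[[0,-0.4,0],[0,0,0]],"grip":[1,1]}' >/dev/null;python3 st.py; python3 -m inch '{"rotation":[[0,0,0]],"dp":[[0,-0.1,0]],"grip":[1]}' >/dev/null;python3 st.py; python3 -m inch '{"rotation":[[0,0,0]],"dp":[[0,-0.1,0]],"grip":[1]}' >/dev/null;python3 st.py
```

```text
toolphi 0.665 r 70.2 o 18.0 push -3.7 alongx 0.4 z -2.9  moment [ 0.42 -0.34 -0.08]
toolphi 0.665 r 70.2 o 17.2 push -5.1 alongx 0.5 z -1.9  moment [ 0.65 -0.54 -0.04]
toolphi 0.665 r 70.2 o 16.1 push -5.1 alongx 0.6 z -2.6  moment [ 0.71 -0.54  0.04]
```

```bash
python3 -m inch '{"rotation":[[0,0,0]],"dp":[[0,-0.05,0]],"grip":[1]}' >/dev/null;python3 st.py; python3 -m inch '{"rotation":[[0,0,0],[0,0,0],[0,0,0],[0,0,0],[0,0,0],[0,0,0],[0,0,0],[0,0,0],[0,0,0]],"dp":[[0,0.6,0],[0,0,-5],[0,-2.5,0],[0,-2.5,0],[0,0,0],[0,0,2],[0,0,2],[0,0,1],[0,0,0]],"grip":[1,1,1,1,1,1,1,1,1]}';python3 st.py
```

```text
toolphi 0.665 r 70.3 o 15.6 push -4.8 alongx 0.4 z -2.1  moment [ 0.67 -0.52  0.03]
t: 19.25
eef_pos: [0.5976, -0.0387, 0.0856]
ee_rot: [-3.141, -0.003, 2.625]
wrist_force: [0.2, -0.0, -0.3]
opening: -0.0003
grip_force: 0.0
toolphi 0.664 r 71.2 o -28.8 push -0.1 alongx 0.1 z -0.3  moment [-0.09 -0.02 -0.03]
```

```bash
python3 -m inch '{"rotation":[[0,0,0],[0,0,0]],"dp":[[0,0.3,0],[0,0,0]],"grip":[1,1]}' >/dev/null;python3 st.py; python3 -m inch '{"rotation":[[0,0,0]],"dp":[[0,0.1,0]],"grip":[1]}' >/dev/null;python3 st.py
```

```text
toolphi 0.665 r 70.0 o -25.4 push 0.6 alongx 0.3 z 0.1  moment [-0.   -0.    0.02]
toolphi 0.665 r 70.2 o -24.7 push -0.7 alongx -0.5 z -0.5  moment [-0.1   0.02 -0.01]
```

```bash
python3 -m inch '{"rotation":[[0,0,0],[0,0,0]],"dp":[[0,0.1,0],[0,0,0]],"grip":[1,1]}' >/dev/null;python3 st.py; python3 -m inch '{"rotation":[[0,0,0],[0,0,0]],"dp":[[0,0.05,0],[0,0,0]],"grip":[1,1]}' >/dev/null;python3 st.py
```

```text
toolphi 0.665 r 70.4 o -23.8 push 0.2 alongx 0.1 z -0.1  moment [-0.01  0.05 -0.04]
toolphi 0.665 r 70.4 o -23.4 push -0.1 alongx 0.5 z 0.3  moment [-0.05 -0.    0.01]
```

```bash
python3 -m inch '{"rotation":[[0,0,0],[0,0,0]],"dp":[[0,0.06,0],[0,0,0]],"grip":[1,1]}' >/dev/null;python3 st.py; python3 -m inch '{"rotation":[[0,0,0],[0,0,0]],"dp":[[0,0.06,0],[0,0,0]],"grip":[1,1]}' >/dev/null;python3 st.py
```

```text
toolphi 0.665 r 70.4 o -22.8 push 1.2 alongx 0.3 z 1.1  moment [-0.1   0.03 -0.02]
toolphi 0.665 r 70.4 o -22.3 push 1.7 alongx 0.5 z 1.8  moment [-0.16  0.19  0.02]
```

```bash
python3 -m inch '{"rotation":[[0,0,0],[0,0,0]],"dp":[[0,0.06,0],[0,0,0]],"grip":[1,1]}' >/dev/null;python3 st.py
```

```text
toolphi 0.665 r 70.5 o -21.9 push 3.8 alongx -0.8 z 1.3  moment [-0.39  0.4   0.03]
```

```bash
python3 -m inch '{"rotation":[[0,0,0],[0,0,0]],"dp":[[0,0.06,0],[0,0,0]],"grip":[1,1]}' >/dev/null;python3 st.py
```

```text
toolphi 0.665 r 70.5 o -21.5 push 5.0 alongx -1.4 z 1.7  moment [-0.59  0.58  0.07]
```

```bash
python3 -m inch '{"rotation":[[0,0,0],[0,0,0]],"dp":[[0,0.06,0],[0,0,0]],"grip":[1,1]}' >/dev/null;python3 st.py
```

```text
toolphi 0.665 r 70.5 o -21.2 push 6.6 alongx -1.9 z 1.4  moment [-0.79  0.76  0.05]
```

```bash
python3 -m inch '{"rotation":[[0,0,0],[0,0,0]],"dp":[[0,0.06,0],[0,0,0]],"grip":[1,1]}' >/dev/null;python3 st.py
```

```text
toolphi 0.665 r 70.5 o -21.0 push 8.8 alongx -1.2 z 3.2  moment [-0.95  0.89  0.09]
```

It's firm at about 8–9 N. I let go, rise clear and look.

```bash
python3 -m inch '{"rotation":[[0,0,0],[0,0,0],[0,0,0],[0,0,0],[0,0,0],[0,0,0],[0,0,0],[0,0,0],[0,0,0],[0,0,0]],"dp":[[0,-0.5,0],[0,-0.5,0],[0,0,-5],[0,0,-5],[0,0,-3],[5,0,0],[5,0,0],[5,0,0],[0,0,0],[0,0,0]],"grip":[1,1,1,1,1,1,1,1,1,1]}'; python3 - <<'E'
from meas import *
a=[]
for n in('side','top'):
    d=grab(n)
    c=(200,180,380,350) if n=='side' else (210,130,390,300)
    a.append(cv2.resize(d['image'][c[1]:c[3],c[0]:c[2]],(395,373),interpolation=2))
cv2.imwrite('pics/c4.png',np.hstack(a))
O=np.array([.6737,-.0487]);t=np.radians(8.5);R=np.array([[np.cos(t),-np.sin(t)],[np.sin(t),np.cos(t)]])
for n in('top','side'):
    d=load(n);P=cloud(d);hsv=cv2.cvtColor(d['image'],cv2.COLOR_BGR2HSV);C=(P[...,:2]-O)@R*1000;z=P[...,2]
    b=biggest((z>.01)&(z<.035)&(hsv[...,2]<100)&(hsv[...,0]<20)&(hsv[...,1]>80)&(C[...,0]>-180)&(C[...,0]<0)&(C[...,1]>-10)&(C[...,1]<180))
    print(n,'board',cv2.minAreaRect(np.float32(C[b>0])))
    w=biggest((z>.06)&(z<.095)&(hsv[...,2]<60)&(C[...,0]>-100)&(C[...,0]<-16)&(C[...,1]>-10)&(C[...,1]<90))
    p=C[w>0];print(' wing',len(p),p.mean(0),np.arctan2(p[:,1].mean(),-p[:,0].mean()))
E
```

```text
t: 22.88
eef_pos: [0.4679, 0.0342, 0.2178]
ee_rot: [3.141, 0.001, 2.625]
wrist_force: [-0.2, 0.0, -0.2]
opening: -0.0004
grip_force: 0.0
top board ((-48.03846740722656, 99.9405288696289), (95.48706817626953, 158.07958984375), 0.06721287220716476)
 wing 196 [-44.7991589   31.49714787] 0.6127864325175651
side board ((-60.485382080078125, 95.95008850097656), (144.58419799804688, 70.85924530029297), 89.79550170898438)
 wing 253 [-43.63868259  40.4306972 ] 0.7472578830721173
```

View pics/c4.png

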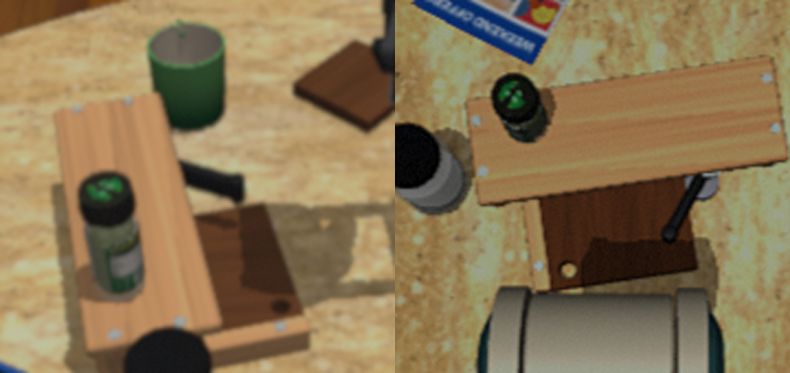

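The board lies square, flush with the rail end (near edge at clamp x of about -96 mm) and against the rail. The wing is at about 0.61 rad (top crop 670,235), and the jars and mug are undisturbed.

```bash
python3 -c "
from station import robot
print(robot.hand_in())"
```

```text
the job is handed in; nothing more can be done
None
```

The board is home against the back panel and held against the side rail, and the job is handed in; the wing push peaked near 14 N (over the 12 N "forced" mark) before I eased it back and re-snugged to about 9 N, the push home reached about 17 N (above 10–15 N), and the jars and mug look undisturbed.

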